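# Load the ultrasonic cleaner and put its lid on

## Robot

A 7-joint arm with a two-finger parallel gripper is mounted at the origin on the work surface. World frame = base frame: x ahead of the robot, y to its left, z up, the work surface at z = 0. Lengths are in m, angles in rad, forces in N, time in s.
With the tool pointing down it reaches from about 0.425 to 0.925 m from the base axis. Payload 6.8 kg.
Tool frame: the origin (TCP) lies on the front face of the gripper's body, between the roots of the fingers; the fingertips stand 73 mm ahead of it and the grasp point (between the pads) lies 54 mm ahead of it; z points along the fingers, y is the line along which they close (so a half turn about z gives the same grasp; the last joint's range is limited). The gripper opens to 85 mm and grips with 20 to 120 N. Pads are 22 mm wide; open, the fingers measure 114 mm over their backs; the gripper's body (76 mm by 85 mm) begins 54 mm behind the grasp point. The pads swing forward as they close: fully open they stand 13 mm farther back than shut.
Start: joints at [1.035, 0.477, 0.022, 1.555, -0.011, 1.109, -0.083], TCP at [0.28, -0.614, 0.304] pointing down, gripper open.
Joint ranges: [-2.96, 2.96], [-0.34, 2.1], [-1.41, 1.46], [0.24, 2.44], [-1.37, 4.51], [0.17, 1.92], [-2.96, 2.96]. Speed limits (rad/s): [2.39, 2.39, 3.14, 3.14, 3.14, 3.14, 3.14].

## Interface

Orientations are given as a unit quaternion [w, x, y, z].
In Python, from station import bot, optics gives the robot as it stands.
- The arm moves only by the tool drive_tool, never from a script. Its argument "deltas" is a list of rows, each an object with "gripper": the closure in counts, from 0 (fully open) to 255 (shut); "offset": the shift along the tool's x, y, z in units of 1000 mm (1.0 is 1000 mm), a list of three; "angular": the turn, a rotation vector about the tool's x, y, z in units of 45 degrees (1.0 is 45 degrees), a list of three. In form: [{"gripper": gripper, "offset": [dx, dy, dz], "angular": [rx, ry, rz]}, ...]. A call has 1 to 5 rows; each row is the pose to reach, as a shift and turn from the pose commanded when the call began, along the tool's axes at that moment; what a row does not reach only later rows make up. A row lasts 1/10 s, in which the tool goes at most 50 mm and 8.59 degrees, less where a joint would pass 70% of its speed; a pose out of reach is approached as far as the arm can. A call with a number of a shift or a turn outside -1 to 1 is refused whole. A call with a gripper value outside its range is refused whole. The fingers move at their own pace and stop on an object; "grip_force" is the grip in N (left out, the last holds). Time passes only in rows, so rows that repeat a pose let the fingers close. It gives the time, the measured TCP pose, the force, the opening and the grip force at its end, in the units of the state.
- bot.get_obs(): the state, without advancing time (a new reading comes with each control period).
- optics.read_camera(name): name is "scene" or "top" or "wrist"; returns the picture (384x512x3 uint8, blue, green, red); there is no depth.
- optics.camera_model(name): a dict with "fx", "fy", "cx", "cy" (pixels), "dist" ([k1, k2, p1, p2, k3] as OpenCV has them; the pictures are not rectified), "cam_to_world" (4x4, takes a point from camera to world coordinates). Camera axes: x right, y up, looking along -z (the intrinsics and any distortion apply to the point x, -y, -z); pixel columns grow to the right and rows downward; lengths in m; the calibration is good to about 2 mm. A picture is of the moment at which its call begins: read the wrist's pose just before it. camera_model takes no time and is no camera call; for the wrist camera it gives the pose at the moment of the call.
- bot.hand_in(): hands the job in; it is judged then, once.
The state is a dict: "t": time; "q": joint angles; "joint_vel": joint speeds; "joint_torque": joint torques, N m; "eef_pos": TCP position; "tool_rot": TCP orientation; "contact_force": force on the tool from outside, world axes, zero at the start; "torque": the same for the moment, N m; "gripper_width": opening from 0.0 (shut) to 1.0 (fully open); "grasp_force": force on a finger pad.
Only numpy, scipy, OpenCV 4.12 (cv2) and the standard library are available. Lean on these libraries where they do the work, as an engineer would, in place of code of your own. Each camera call takes 0.05 s, during which the arm holds its last target. There are 200 camera calls.

## Task

Get the next wash ready: take the bracket from the cardboard sheet and lay it gently and flat in the ultrasonic cleaner's basket, open side up, about midway between the two brackets already in there and parallel to them, well clear of both. Then take the lid from the sloping drip stand and lower it gently onto the tank, without dropping it, so that it drops in and sits fully seated and level on the rim all round. Leave the two loaded brackets, the bottles and the mug where they are.

Things in the scene. Friction and masses are not known exactly. Their poses are not given: they have to be found in the camera images.
- bracket_center (a point): bracket to be washed: folded aluminium channel 100 mm long (its x), 44 mm wide over its two flanges (y), 25 mm high, 3 mm sheet, open side up, 0.18 kg, lying on the 6 mm cardboard sheet on the bench between cleaner and drip stand. The point is its centre, 12.5 mm above its underside; z up. Can be gripped across the 44 mm width.
- near_a_center (a point): one of two identical brackets already in the basket, its length along the cleaner's x, 74 to 90 mm from the middle towards the +y end. The point is its centre, half-way up; axes as for the other bracket.
- near_b_center (a point): the other bracket already in the basket, 74 to 90 mm from the middle towards the -y end. The point is its centre, half-way up; same axes.
- tank_mouth (a point): bench ultrasonic cleaner, fixed: a stainless box 270 mm wide (y), 170 deep (x), 150 high, dark control panel on its front (-x), on either side of the bench. The point is the centre of the rectangular tank mouth at rim level, 150 mm above the bench; z up. The mouth is 240 mm (y) by 137 mm (x), the flat rim around it 15 mm wide.
- basket_floor (a point): the fixed wire basket in the tank: centre of its flat floor, 232 mm (y) by 128 mm (x), 52 mm below the rim and 98 mm above the bench; axes as the tank mouth. A bracket lying there has its centre 12.5 mm above this floor.
- lid_handle (a point): centre of the grip bar of the cleaner's loose lid (0.5 kg). The black bar lies along the lid's x: 110 mm long, 14 wide (y), 16 high, on posts 46 mm either side of its centre, with 24 mm free under it. z is the plate's upward normal. This point is 36 mm above the plate's underside (point lid_under). At the start it leans with the lid on the drip stand.
- lid_under (a point): centre of the underside of the lid's plate, which bears on the rim when seated (so it then lies at tank_mouth). Stainless plate 262 mm (x) by 158 (y), 4 thick. Below it a down-turned frame 232 by 129 mm, 12 deep, drops into the mouth with about 4 mm play all round. Lid's x goes along the tank mouth's y; either way round fits. Axes as lid_handle.
- stand: drip stand, fixed, on the other side from the cleaner: wire rack over a drip pan 270 mm (x) by 190 (y). The rack rises at 32 degrees towards its +x, away from the robot, from a turned-up stop at its front edge to 165 mm high. The lid lies on it against the stop, its x running up the slope, its normal leaning 32 degrees to the stand's -x. Origin: centre of the underside.
- pump_bottle: teal square solvent pump bottle, 60 by 60 mm, 121 mm high, loose, behind the cardboard sheet; origin at the centre of its underside. Leave it alone.
- squeeze_bottle: yellow round bottle, 52 mm in diameter, 150 mm high, loose, at the back of the bench; origin at the centre of its underside. Leave it alone.
- mug: white mug, 80 mm in diameter, 90 mm high, loose, at the back of the bench; origin at the centre of its underside. Leave it alone.

How it is judged:
By the outcome, as a careful person would: the job done as asked, in the order asked, and still so for the second after the job is handed in, with the robot touching nothing.
It also fails if it takes over 61 s, if anything falls off the work surface, if the arm or the gripper's body presses on something with over 40 N, if the wrist force passes 120 N, or if a joint passes its speed limit or range.

## Working session

There is one attempt and no reset: what is moved stays moved. The work goes in short steps, Python scripts to look and compute and a tool call to move; the robot and the scene stay as the last step left them, time stands still between calls to the robot, and variables do not carry over. Pictures are saved under pics/ and viewed, at most 10 in all, crops included, and the job is handed in when it is done.

Besides the shell and the picture viewer there is one more tool, called after "Request:" as name([rows], argument=value, ...), one row to a line, values as JSON. drive_tool: Moves the arm, as the interface text tells. Its arguments: {"type":"object","properties":{"deltas":{"type":"array"},"grip_force":{"type":"number"}},"required":["deltas"]}

```bash
ls; mkdir -p pics; python3 - <<'E'
from station import bot, optics
import cv2
o=bot.get_obs(); print(o)
for n in ("scene","top"):
    cv2.imwrite(f"pics/{n}0.png",optics.read_camera(n)); m=optics.camera_model(n); print(n,m)
E
```

```text
pics
{'t': 0.0, 'q': array([ 1.03491513,  0.47777999,  0.02231208,  1.5564251 , -0.01148497,
        1.10933221, -0.08309967]), 'joint_vel': array([ 0.00017203, -0.00043133, -0.00083707, -0.00140183,  0.00085009,
        0.00164331,  0.00117763]), 'joint_torque': array([ 4.05585752e-04, -5.96442211e+01,  1.60792116e+00, -2.81187648e+01,
        1.24333519e-02,  9.39110178e-03,  8.56535962e-06]), 'eef_pos': array([ 0.2798436 , -0.61375538,  0.30294969]), 'tool_rot': array([-8.70880611e-04,  9.77206403e-01,  2.12289476e-01, -2.58348845e-04]), 'contact_force': array([-0.13062227,  0.44866215,  0.20688501]), 'torque': array([ 0.01047444,  0.01849042, -0.03736075]), 'grasp_force': 0.0, 'gripper_width': 1.000792405569115}
scene {'fx': 426.7601712773745, 'fy': 426.7601712773745, 'cx': 257.86261500332915, 'cy': 198.92784082002984, 'dist': array([0.01386018, 0.        , 0.        , 0.        , 0.        ]), 'cam_to_world': array([[-0.70050569, -0.57029826,  0.42901245,  1.0353179 ],
       [ 0.7136419 , -0.5620248 ,  0.41814275,  0.41710796],
       [ 0.00264956,  0.59907264,  0.8006903 ,  0.87597042],
       [ 0.        ,  0.        ,  0.        ,  1.        ]])}
top {'fx': 441.35303319788176, 'fy': 441.35303319788176, 'cx': 259.39310683887084, 'cy': 191.86083996384886, 'dist': array([-0.09967581,  0.        ,  0.        ,  0.        ,  0.        ]), 'cam_to_world': array([[-0.02142356,  0.99134305, -0.12953762,  0.47483461],
       [-0.99940883, -0.01775057,  0.02944317,  0.0091834 ],
       [ 0.02688892,  0.13009182,  0.99113728,  1.14105211],
       [ 0.        ,  0.        ,  0.        ,  1.        ]])}
```

View pics/scene0.png

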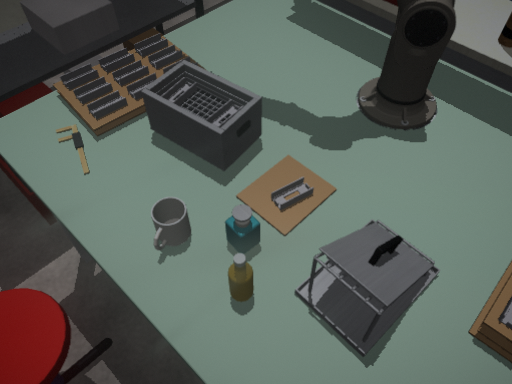

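View pics/top0.png

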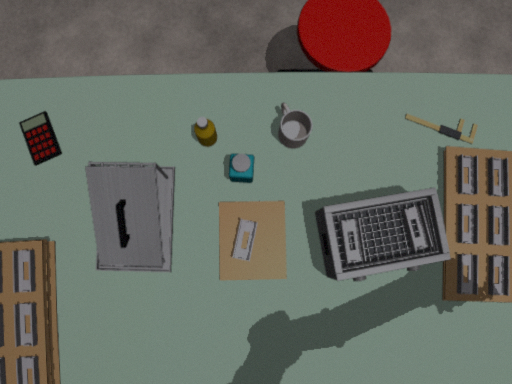

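The top view shows the tank centred near (385,233), the bracket on the cardboard at (244,240), and the lid bar at (122,224). The teal bottle is at (241,167), just behind the sheet. I'll enlarge these three areas for exact pixels.

```bash
cat > h.py <<'E'
import numpy as np, cv2
from scipy.spatial.transform import Rotation as R
from station import bot, optics
def ray(m,px):
    K=np.array([[m['fx'],0,m['cx']],[0,m['fy'],m['cy']],[0,0,1]])
    u=cv2.undistortPoints(np.array(px,float).reshape(-1,1,2),K,np.array(m['dist'])).reshape(-1,2)
    d=np.c_[u[:,0],-u[:,1],-np.ones(len(u))]
    T=m['cam_to_world']; return T[:3,3],d@T[:3,:3].T
def onz(m,px,z):
    o,d=ray(m,px); return o+d*((z-o[2])/d[:,2])[:,None]
def proj(m,P):
    T=m['cam_to_world'];K=np.array([[m['fx'],0,m['cx']],[0,m['fy'],m['cy']],[0,0,1]])
    c=(np.atleast_2d(P)-T[:3,3])@T[:3,:3]*[1,-1,-1]
    return cv2.projectPoints(c.reshape(-1,1,3),np.zeros(3),np.zeros(3),K,np.array(m['dist']))[0].reshape(-1,2)
def tri(m1,p1,m2,p2):
    (a,d),(b,e)=ray(m1,[p1]),ray(m2,[p2]); d=d[0];e=e[0]
    s=np.linalg.lstsq(np.c_[d,-e],b-a,rcond=None)[0]
    return (a+s[0]*d+b+s[1]*e)/2, np.linalg.norm(a+s[0]*d-b-s[1]*e)
def crop(im,x0,y0,x1,y1,s):
    c=cv2.resize(im[y0:y1,x0:x1],None,fx=s,fy=s,interpolation=cv2.INTER_CUBIC)
    for x in range(-(-x0//10)*10,x1,10): 
        cv2.line(c,(int((x-x0+.5)*s),0),(int((x-x0+.5)*s),12 if x%50==0 else 6),(0,0,255),1)
        if x%20==0: cv2.putText(c,str(x),(int((x-x0)*s)-8,22),0,.35,(0,255,255))
    for y in range(-(-y0//10)*10,y1,10):
        cv2.line(c,(0,int((y-y0+.5)*s)),(8,int((y-y0+.5)*s)),(0,0,255),1)
        if y%20==0: cv2.putText(c,str(y),(9,int((y-y0+.5)*s)+4),0,.35,(0,255,255))
    return c
E
python3 - <<'E'
from h import *
t=cv2.convertScaleAbs(cv2.imread('pics/top0.png'),alpha=1.5)
a=crop(t,315,180,455,285,5.5); # 770x577
b=crop(t,80,155,180,275,4.8); c=crop(t,215,195,290,285,4)
cv2.imwrite('pics/tank.png',a)
h=np.zeros((576,790,3),np.uint8); h[:b.shape[0],:b.shape[1]]=b; h[:c.shape[0],485:485+c.shape[1]]=c
cv2.imwrite('pics/lidbr.png',h)
E
```

```text
(no output)
```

View pics/tank.png

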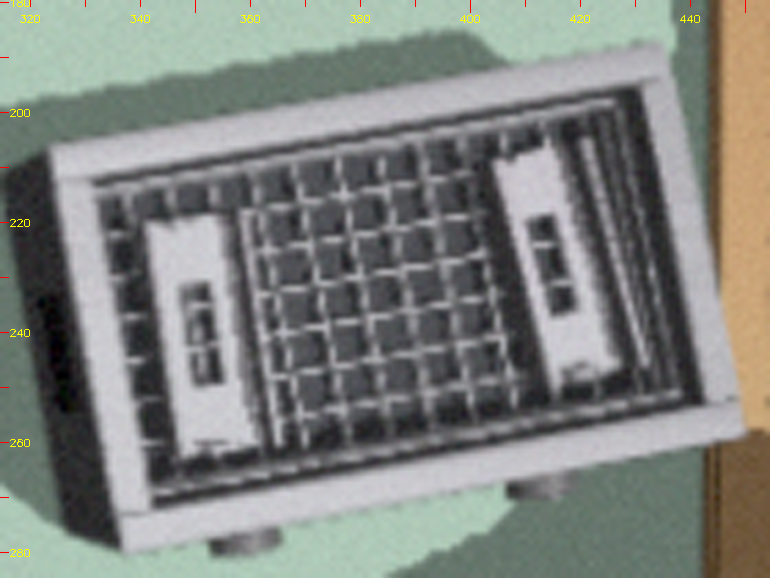

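View pics/lidbr.png

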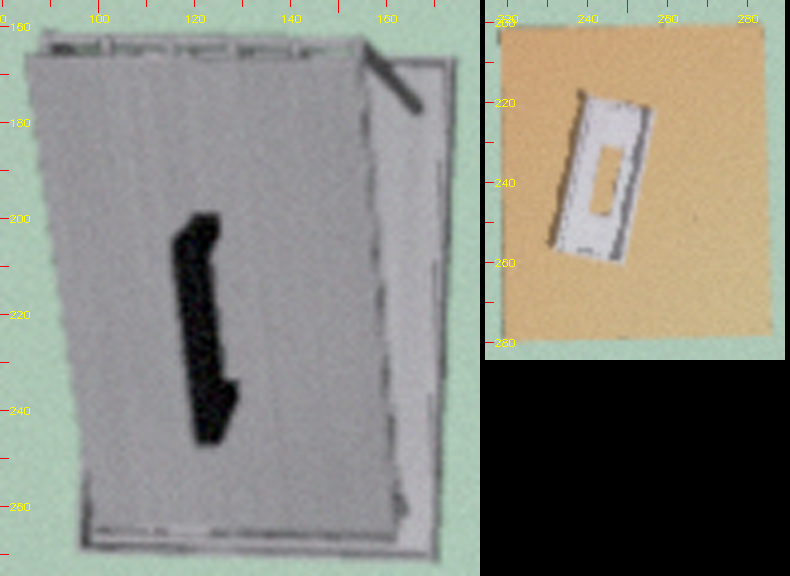

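The tank outer rim corners are at about (324,206), (434.5,187), (450,259) and (337,279.5). The loaded brackets' slots are at (351,240) and (415,228), and the loose bracket's slot is at (243,239.5). The lid plate corners are at about (85,166), (155.5,166), (162,267) and (97,268).

```bash
python3 - <<'E'
from h import *
np.set_printoptions(precision=4,suppress=True)
m=optics.camera_model('top'); s=optics.camera_model('scene')
def quad(n,px,z):
    P=onz(m,px,z); c=P.mean(0); e=np.roll(P,-1,0)-P
    print(n,'c',c,'sides',np.linalg.norm(e,axis=1),'dirs',np.degrees(np.arctan2(e[:,1],e[:,0])))
quad('rim',[(323.9,206.4),(434.5,187.1),(450,259),(337.2,279.5)],.15)
quad('mouth',[(331.8,212.8),(430.9,194.4),(442.7,252.6),(341.8,272.2)],.15)
quad('br top',[(238.25,217.5),(256.5,221.5),(248.75,260.25),(230.75,257)],.031)
print('br slot',onz(m,[(243.25,239.5)],.009))
print('a,b',onz(m,[(350.9,240),(414.9,227.7)],.101))
print('pan right',onz(m,[(174.3,167),(170.1,271)],.01))
# lid plate: low edge & high edge, plane unknown -> two z guesses
print('lid low z.02-.04',onz(m,[(96.8,268),(162.2,267)],.03),'high',onz(m,[(85.1,166.4),(155.5,166)],.17))
t=cv2.imread('pics/scene0.png'); t=cv2.convertScaleAbs(t,alpha=1.6)
cv2.imwrite('pics/lids.png',crop(t,290,215,445,345,5))
E
```

```text
rim c [ 0.5054 -0.3099  0.15  ] sides [0.2659 0.1692 0.2675 0.1664] dirs [ -81.3955 -171.1947   97.9927    8.2544]
mouth c [ 0.5052 -0.3103  0.15  ] sides [0.2384 0.1364 0.24   0.135 ] dirs [ -80.8905 -171.8844   98.7562    7.4093]
br top c [0.5017 0.0184 0.031 ] sides [0.047  0.0986 0.0456 0.1003] dirs [-103.4797  167.5168   78.6511  -11.6571]
br slot [[0.5009 0.0194 0.009 ]]
a,b [[ 0.4918 -0.2362  0.101 ]
 [ 0.5171 -0.3943  0.101 ]]
pan right [[0.6918 0.1956 0.01  ]
 [0.4247 0.2059 0.01  ]]
lid low z.02-.04 [[0.4353 0.387  0.03  ]
 [0.4358 0.2222 0.03  ]] high [[0.6665 0.3713 0.17  ]
 [0.6642 0.2114 0.17  ]]
```

View pics/lids.png

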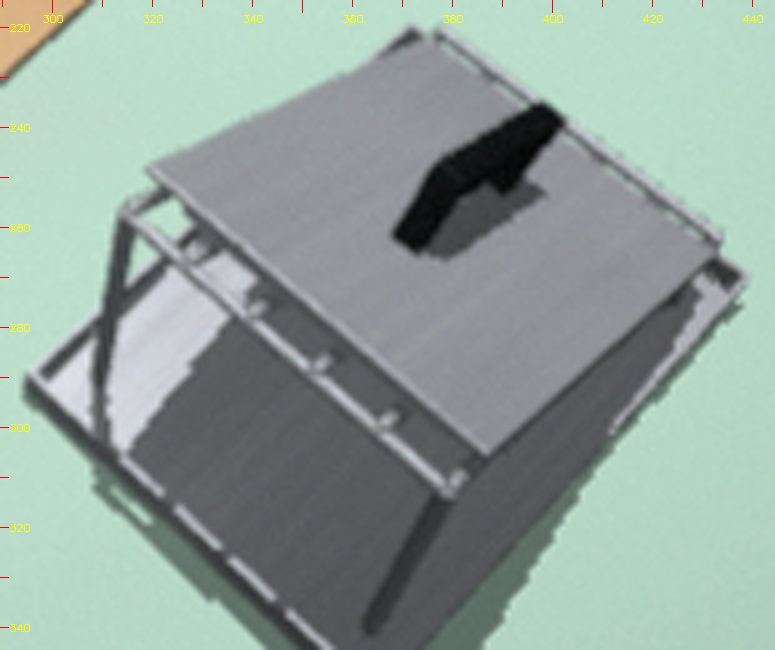

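In the scene view the lid's high corners are at (319,248) and (387,305.5), its low corners at (433,265.5) and about (376,222.5), and the black bar runs from (380,249) to (398,238). I'll triangulate these.

```bash
python3 - <<'E'
from h import *
np.set_printoptions(precision=4,suppress=True)
m=optics.camera_model('top'); s=optics.camera_model('scene')
pairs=[((85.1,166.4),(386.9,305.5)),((155.5,166),(319.1,248.1)),((162.2,267),(375.9,222.5)),((96.5,264.5),(433.1,265.5))]
C=[]
for a,b in pairs:
    p,e=tri(m,a,s,b); C.append(p); print(p,e)
C=np.array(C); c=C.mean(0); print('c',c,'sides',np.linalg.norm(np.roll(C,-1,0)-C,axis=1))
up=C[0]+C[1]-C[2]-C[3]; print('slope',np.degrees(np.arctan2(up[2],np.hypot(*up[:2]))),'yaw',np.degrees(np.arctan2(up[1],up[0])))
yaw=np.arctan2(up[1],up[0])
X=R.from_euler('z',yaw).as_matrix()@np.array([np.cos(.5585),0,np.sin(.5585)]); Y=R.from_euler('z',yaw).as_matrix()[:,1]; N=np.cross(X,Y)
h=c+N*.032
print('N',N,'handle centre',h)
ends=[h+X*s1*.055+Y*s2*.007+N*.008 for s1 in(1,-1) for s2 in (1,-1)]
print('proj bar top corners top',proj(m,ends),'scene',proj(s,ends))
# dark masks
for n,mm,b in(('top',m,(100,190,140,255)),('scene',s,(360,225,410,275))):
    g=cv2.imread(f'pics/{n}0.png')[b[1]:b[3],b[0]:b[2]].max(2)<30
    ys,xs=np.nonzero(g); print(n,xs.min()+b[0],xs.max()+b[0],ys.min()+b[1],ys.max()+b[1])
E
```

```text
[0.666  0.3705 0.1723] 0.0001928226595046349
[0.6622 0.2125 0.174 ] 0.004590022110447906
[0.4352 0.2232 0.0293] 0.002077214036007994
[0.4454 0.3829 0.0383] 0.004590389330951517
c [0.5522 0.2973 0.1035] sides [0.158  0.2694 0.1603 0.2585]
slope 31.87350015693713 yaw -2.9540315158865478
N [-0.5292  0.0273  0.8481] handle centre [0.5353 0.2982 0.1306]
proj bar top corners top [[114.575  205.2386]
 [120.7802 205.4571]
 [119.3089 247.556 ]
 [125.2381 247.7875]] scene [[382.6268 251.563 ]
 [376.7228 246.8403]
 [403.5679 239.2166]
 [398.0685 235.0206]]
top 116 128 200 246
scene 369 401 236 264
```

The rim, mouth and lid sizes match the given ones to within 4 mm, and the slope measures 31.9°. I'll write a planner for the moves and go above the bracket.

```bash
cat >> h.py <<'E'
import json
def down(yaw,tilt=0):
    """tool x horizontal heading 'yaw' deg, z down; then tilt deg about tool y"""
    y=np.radians(yaw); x=[np.cos(y),np.sin(y),0]; z=[0,0,-1.]
    return R.from_matrix(np.c_[x,np.cross(z,x),z])*R.from_euler('y',tilt,degrees=True)
def cur():
    o=bot.get_obs(); return o['eef_pos'],R.from_quat(np.roll(o['tool_rot'],-1)),o
def plan(p,r,P,Q,n=None,frac=None):
    rel=(r.inv()*Q).as_rotvec(); P=np.array(P)
    n=n or int(max(np.ceil(np.linalg.norm(P-p)/.24),np.ceil(np.degrees(np.linalg.norm(rel))/42),1))
    pp,rr=np.array(p),r
    for k in range(1,n+1):
        a,b=p+(P-p)*k/n, r*R.from_rotvec(rel*k/n)
        o=np.round(rr.inv().apply(a-pp),3); w=np.round(np.degrees((rr.inv()*b).as_rotvec())/45,3)
        print('call',k,json.dumps({'offset':o.tolist(),'angular':w.tolist()}))
        pp=pp+rr.apply(o); rr=rr*R.from_rotvec(np.radians(w*45))
    return pp,rr
E
python3 - <<'E'
from h import *
p,r,o=cur(); print(p)
plan(p,r,[.5012,.019,.22],down(167.9))
E
```

```text
[ 0.27987661 -0.61377996  0.30300223]
call 1 {"offset": [0.116, -0.121, 0.021], "angular": [-0.0, -0.001, -0.797]}
call 2 {"offset": [0.165, -0.03, 0.021], "angular": [-0.001, -0.001, -0.796]}
call 3 {"offset": [0.151, 0.072, 0.02], "angular": [-0.0, -0.0, -0.797]}
call 4 {"offset": [0.08, 0.147, 0.021], "angular": [-0.0, -0.001, -0.796]}
```

Request:
drive_tool([
  {"gripper": 0, "offset": [0.116, -0.121, 0.021], "angular": [0, 0, -0.797]},
  {"gripper": 0, "offset": [0.116, -0.121, 0.021], "angular": [0, 0, -0.797]},
  {"gripper": 0, "offset": [0.116, -0.121, 0.021], "angular": [0, 0, -0.797]},
  {"gripper": 0, "offset": [0.116, -0.121, 0.021], "angular": [0, 0, -0.797]},
  {"gripper": 0, "offset": [0.116, -0.121, 0.021], "angular": [0, 0, -0.797]},
])

```text
t: 0.6
eef_pos: [0.337, -0.4523, 0.2824]
tool_rot: [-0.001, 0.862, 0.507, 0.0]
contact_force: [-0.1, -0.6, 0.8]
gripper_width: 0.999
grasp_force: 0.0
```

Request:
drive_tool([
  {"gripper": 0, "offset": [0.165, -0.03, 0.021], "angular": [0, 0, -0.797]},
  {"gripper": 0, "offset": [0.165, -0.03, 0.021], "angular": [0, 0, -0.797]},
  {"gripper": 0, "offset": [0.165, -0.03, 0.021], "angular": [0, 0, -0.797]},
  {"gripper": 0, "offset": [0.165, -0.03, 0.021], "angular": [0, 0, -0.797]},
  {"gripper": 0, "offset": [0.165, -0.03, 0.021], "angular": [0, 0, -0.797]},
])

```text
t: 1.1
eef_pos: [0.3918, -0.2958, 0.2617]
tool_rot: [-0.0, 0.665, 0.746, 0.0]
contact_force: [-0.0, -1.0, 0.0]
gripper_width: 1.0
grasp_force: 0.0
```

Request:
drive_tool([
  {"gripper": 0, "offset": [0.151, 0.072, 0.02], "angular": [0, 0, -0.797]},
  {"gripper": 0, "offset": [0.151, 0.072, 0.02], "angular": [0, 0, -0.797]},
  {"gripper": 0, "offset": [0.151, 0.072, 0.02], "angular": [0, 0, -0.797]},
  {"gripper": 0, "offset": [0.151, 0.072, 0.02], "angular": [0, 0, -0.797]},
  {"gripper": 0, "offset": [0.151, 0.072, 0.02], "angular": [0, 0, -0.797]},
])

```text
t: 1.6
eef_pos: [0.4472, -0.1389, 0.2419]
tool_rot: [0.0, 0.405, 0.915, 0.0]
contact_force: [-0.2, -0.3, -0.2]
gripper_width: 0.999
grasp_force: 0.0
```

Request:
drive_tool([
  {"gripper": 0, "offset": [0.08, 0.147, 0.021], "angular": [0, 0, -0.797]},
  {"gripper": 0, "offset": [0.08, 0.147, 0.021], "angular": [0, 0, -0.797]},
  {"gripper": 0, "offset": [0.08, 0.147, 0.021], "angular": [0, 0, -0.797]},
  {"gripper": 0, "offset": [0.08, 0.147, 0.021], "angular": [0, 0, -0.797]},
  {"gripper": 0, "offset": [0.08, 0.147, 0.021], "angular": [0, 0, -0.797]},
])

```text
t: 2.1
eef_pos: [0.5029, 0.0185, 0.2207]
tool_rot: [0.0, 0.105, 0.995, 0.001]
contact_force: [-0.2, -0.7, 0.1]
gripper_width: 1.0
grasp_force: 0.0
```

Tracking is good. Next, a wrist picture above the bracket.

```bash
python3 - <<'E'
from h import *
np.set_printoptions(precision=4,suppress=True)
m=optics.camera_model('wrist'); im=optics.read_camera('wrist')
np.save('wm.npy',m,allow_pickle=True); cv2.imwrite('pics/w0.png',im)
print(m['cam_to_world'],m['fx'],m['dist'])
# bracket: not-orange inside cardboard
hsv=cv2.cvtColor(im,cv2.COLOR_BGR2HSV)
cb=((hsv[...,0]>5)&(hsv[...,0]<28)&(hsv[...,1]>60)).astype(np.uint8)
n,l,s,c=cv2.connectedComponentsWithStats(cb); print(s[1:][s[1:,4]>500],proj(m,[[.5012,.019,.009]]))
cv2.imwrite('pics/w0v.png',cv2.convertScaleAbs(crop(im,0,0,512,384,1.5),alpha=1.4))
E
```

```text
[[ 0.209  -0.9306 -0.3006  0.4264]
 [ 0.9779  0.1993  0.0628  0.0347]
 [ 0.0014 -0.3071  0.9517  0.2909]
 [ 0.      0.      0.      1.    ]] 300.6699516047353 [-0.0128  0.      0.      0.      0.    ]
[[  118    53   215   229 29176]
 [  245   156    15    43   581]] [[255.7507 177.436 ]]
```

View pics/w0v.png

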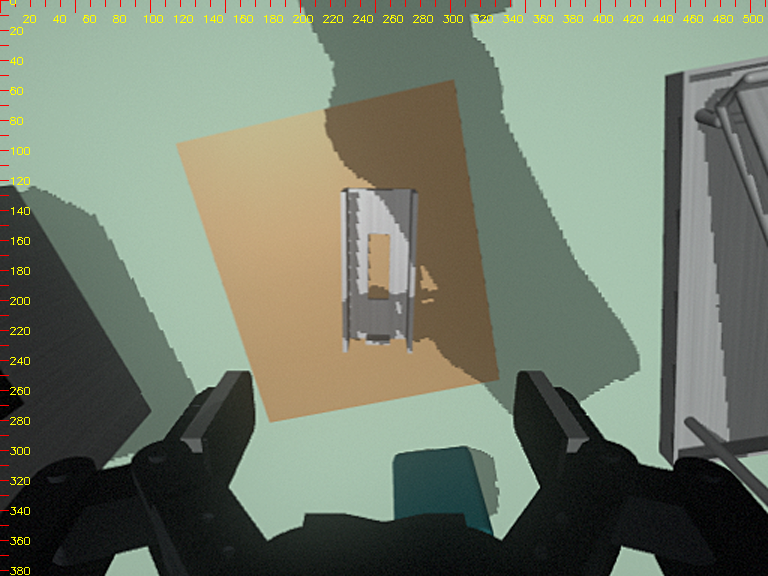

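The bracket sits between the pads at columns 228–278 and rows 125–233, with its slot at about (252,177). Its axis is nearly vertical in the image, so the yaw is good. I'll compute the shift.

```bash
python3 - <<'E'
from h import *
np.set_printoptions(precision=4,suppress=True)
m=np.load('wm.npy',allow_pickle=True).item()
a=onz(m,[(253,125),(251.7,233)],.031); print(a,a.mean(0),np.linalg.norm(a[1]-a[0]),np.degrees(np.arctan2(*(a[1]-a[0])[1::-1])))
c=onz(m,[(252,177)],.009)[0]; print(c)
p,r,o=cur(); t=(a.mean(0)+c)/2
pp,rr=plan(p,r,[t[0],t[1],.11],down(167.9),1)
plan(pp,rr,[t[0],t[1],.081],down(167.9),1)
E
```

```text
[[0.4499 0.0276 0.031 ]
 [0.548  0.005  0.031 ]] [0.4989 0.0163 0.031 ] 0.10070286806819954 -12.933536008872164
[0.5    0.0155 0.009 ]
call 1 {"offset": [0.003, -0.001, 0.111], "angular": [-0.001, -0.001, -0.003]}
call 1 {"offset": [-0.0, 0.0, 0.029], "angular": [0.0, 0.0, 0.0]}
```

Request:
drive_tool([
  {"gripper": 60, "offset": [0.003, -0.001, 0.05], "angular": [0, 0, 0.01]},
  {"gripper": 60, "offset": [0.003, -0.001, 0.09], "angular": [0, 0, 0.01]},
  {"gripper": 60, "offset": [0.003, -0.001, 0.12], "angular": [0, 0, 0.01]},
  {"gripper": 60, "offset": [0.003, -0.001, 0.135], "angular": [0, 0, 0.01]},
  {"gripper": 60, "offset": [0.003, -0.001, 0.139], "angular": [0, 0, 0.01]},
], grip_force=30)

```text
t: 2.65
eef_pos: [0.4978, 0.0152, 0.0806]
tool_rot: [-0.001, 0.112, 0.994, -0.001]
contact_force: [0.3, -0.2, 0.5]
gripper_width: 0.768
grasp_force: 0.0
```

Request:
drive_tool([
  {"gripper": 100, "offset": [0, 0, 0.001], "angular": [0, 0, 0]},
  {"gripper": 140, "offset": [0, 0, 0.001], "angular": [0, 0, 0]},
  {"gripper": 180, "offset": [0, 0, 0.001], "angular": [0, 0, 0]},
  {"gripper": 255, "offset": [0, 0, 0.001], "angular": [0, 0, 0]},
  {"gripper": 255, "offset": [0, 0, 0.001], "angular": [0, 0, 0]},
], grip_force=30)

```text
t: 3.15
eef_pos: [0.4991, 0.0176, 0.082]
tool_rot: [0.001, 0.109, 0.994, -0.0]
contact_force: [-2.1, -1.0, 6.8]
gripper_width: 0.505
grasp_force: 33.3
```

Request:
drive_tool([
  {"gripper": 255, "offset": [0, 0, 0], "angular": [0, 0, 0]},
  {"gripper": 255, "offset": [0, 0, 0], "angular": [0, 0, 0]},
], grip_force=30)

```text
t: 3.35
eef_pos: [0.4991, 0.0176, 0.0821]
tool_rot: [0.001, 0.109, 0.994, -0.0]
contact_force: [-1.1, -1.5, 6.5]
gripper_width: 0.506
grasp_force: 33.3
```

The bracket is gripped: the opening is about 43 mm and the force 33 N. Next I'll lift it and carry it above the tank.

```bash
python3 - <<'E'
from h import *
p,r,o=cur()
pp,rr=plan(p,r,[.4995,.015,.27],down(167.5),1)
plan(pp,rr,[.5050,-.3130,.27],down(188.6),2)
E
```

```text
call 1 {"offset": [-0.001, -0.002, -0.188], "angular": [-0.0, 0.003, -0.0]}
call 1 {"offset": [-0.038, -0.16, 0.0], "angular": [-0.0, -0.0, -0.235]}
call 2 {"offset": [-0.009, -0.164, 0.0], "angular": [-0.0, -0.0, -0.234]}
```

Request:
drive_tool([
  {"gripper": 255, "offset": [0, 0, -0.02], "angular": [0, 0, 0]},
  {"gripper": 255, "offset": [0, 0, -0.06], "angular": [0, 0, 0]},
  {"gripper": 255, "offset": [0, 0, -0.105], "angular": [0, 0, 0]},
  {"gripper": 255, "offset": [0, 0, -0.15], "angular": [0, 0, 0]},
  {"gripper": 255, "offset": [0, 0, -0.19], "angular": [0, 0, 0]},
])

```text
t: 3.85
eef_pos: [0.498, 0.018, 0.2732]
tool_rot: [0.0, 0.108, 0.994, 0.0]
contact_force: [-0.1, 0.7, -2.4]
gripper_width: 0.509
grasp_force: 32.2
```

Request:
drive_tool([
  {"gripper": 255, "offset": [-0.008, -0.032, 0], "angular": [0, 0, -0.05]},
  {"gripper": 255, "offset": [-0.015, -0.064, 0], "angular": [0, 0, -0.1]},
  {"gripper": 255, "offset": [-0.023, -0.096, 0], "angular": [0, 0, -0.145]},
  {"gripper": 255, "offset": [-0.031, -0.128, 0], "angular": [0, 0, -0.19]},
  {"gripper": 255, "offset": [-0.038, -0.16, 0], "angular": [0, 0, -0.235]},
])

```text
t: 4.35
eef_pos: [0.5004, -0.1479, 0.2711]
tool_rot: [0.0, 0.016, 1.0, -0.0]
contact_force: [0.1, -0.1, -1.8]
gripper_width: 0.51
grasp_force: 32.2
```

Request:
drive_tool([
  {"gripper": 255, "offset": [-0.002, -0.04, 0], "angular": [0, 0, -0.06]},
  {"gripper": 255, "offset": [-0.004, -0.08, 0], "angular": [0, 0, -0.12]},
  {"gripper": 255, "offset": [-0.006, -0.115, 0], "angular": [0, 0, -0.18]},
  {"gripper": 255, "offset": [-0.008, -0.145, 0], "angular": [0, 0, -0.22]},
  {"gripper": 255, "offset": [-0.009, -0.164, 0], "angular": [0, 0, -0.235]},
])

```text
t: 4.85
eef_pos: [0.5034, -0.3138, 0.2706]
tool_rot: [-0.0, -0.075, 0.997, -0.0]
contact_force: [0.9, -1.1, -2.4]
gripper_width: 0.511
grasp_force: 32.2
```

```bash
python3 - <<'E'
from h import *
np.set_printoptions(precision=4,suppress=True)
p,r,o=cur(); print(p,r.as_matrix(),o['gripper_width'],o['contact_force'])
m=optics.camera_model('wrist'); im=optics.read_camera('wrist')
np.save('wm.npy',m,allow_pickle=True); cv2.imwrite('pics/w1.png',im)
cv2.imwrite('pics/w1v.png',cv2.convertScaleAbs(crop(im,0,0,512,384,1.5),alpha=1.5))
E
```

```text
[ 0.5034 -0.3138  0.2706] [[-0.9889 -0.1487 -0.0006]
 [-0.1487  0.9889 -0.0006]
 [ 0.0007 -0.0005 -1.    ]] 0.5109727724319039 [ 0.8958 -1.0958 -2.3827]
```

View pics/w1v.png

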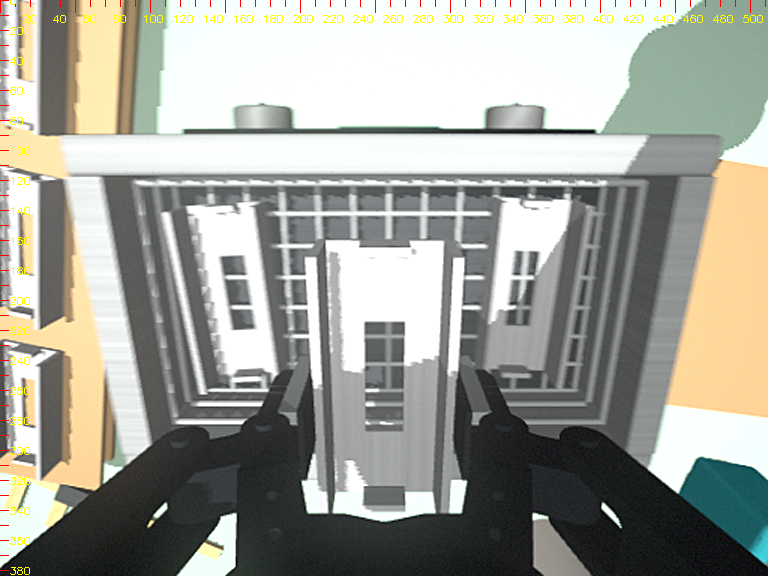

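Here the held bracket is central (columns 206–310). The loaded brackets' slots are at about (158,194) and (345.5,192), and the rim edge is horizontal in the image, so the yaw matches.

```bash
python3 - <<'E'
from h import *
np.set_printoptions(precision=4,suppress=True)
m=np.load('wm.npy',allow_pickle=True).item()
s=onz(m,[(158.2,194.2),(345.5,192.2)],.101); print('slots',s,s.mean(0),np.linalg.norm(s[0]-s[1]),'dir',np.degrees(np.arctan2(*(s[1]-s[0])[1::-1])))
# bracket axes: flange-top edges
for a,b in(((112.5,142),(130,262)),((122,138),(145,250))):
    pass
e=onz(m,[(41,91.5),(480,90.5)],.15); print('front rim outer edge',e,np.degrees(np.arctan2(*(e[1]-e[0])[1::-1])),np.linalg.norm(e[1]-e[0]))
e=onz(m,[(46,118),(475,118)],.15); print('front mouth edge dir',np.degrees(np.arctan2(*(e[1]-e[0])[1::-1])))
print('held slot',onz(m,[(255.5,250)],.2706-.0731))
p,r,o=cur()
pp,rr=plan(p,r,[.5045,-.3140,.20],down(188.6),1)
E
```

```text
slots [[ 0.5168 -0.3952  0.101 ]
 [ 0.4918 -0.2397  0.101 ]] [ 0.5043 -0.3174  0.101 ] 0.15747875978998646 dir 99.14213731123643
front rim outer edge [[ 0.443  -0.4549  0.15  ]
 [ 0.4031 -0.1916  0.15  ]] 98.62436870280072 0.2663738196218155
front mouth edge dir 98.49980162731674
held slot [[ 0.5042 -0.3141  0.1975]]
call 1 {"offset": [-0.002, 0.003, 0.07], "angular": [-0.002, -0.001, -0.005]}
```

Request:
drive_tool([
  {"gripper": 255, "offset": [-0.001, -0.002, 0.025], "angular": [0, 0, 0]},
  {"gripper": 255, "offset": [-0.001, -0.002, 0.05], "angular": [0, 0, 0]},
  {"gripper": 255, "offset": [-0.001, -0.002, 0.07], "angular": [0, 0, 0]},
  {"gripper": 255, "offset": [-0.001, -0.002, 0.08], "angular": [0, 0, 0]},
  {"gripper": 255, "offset": [-0.001, -0.002, 0.088], "angular": [0, 0, 0]},
])

```text
t: 5.4
eef_pos: [0.5055, -0.3124, 0.1824]
tool_rot: [-0.0, -0.076, 0.997, 0.0]
contact_force: [-0.0, -1.0, -1.3]
gripper_width: 0.506
grasp_force: 32.1
```

Request:
drive_tool([
  {"gripper": 255, "offset": [0, 0, 0.001], "angular": [0, 0, 0]},
  {"gripper": 255, "offset": [0, 0, 0.002], "angular": [0, 0, 0]},
  {"gripper": 255, "offset": [0, 0, 0.003], "angular": [0, 0, 0]},
  {"gripper": 255, "offset": [0, 0, 0.004], "angular": [0, 0, 0]},
  {"gripper": 255, "offset": [0, 0, 0.005], "angular": [0, 0, 0]},
])

```text
t: 5.9
eef_pos: [0.5058, -0.3128, 0.1783]
tool_rot: [0.0, -0.076, 0.997, -0.0]
contact_force: [-0.3, 0.3, -1.8]
gripper_width: 0.509
grasp_force: 32.1
```

Request:
drive_tool([
  {"gripper": 255, "offset": [0, -0.001, 0.001], "angular": [0, 0, 0]},
  {"gripper": 255, "offset": [0, -0.002, 0.002], "angular": [0, 0, 0]},
  {"gripper": 255, "offset": [0, -0.002, 0.003], "angular": [0, 0, 0]},
])

```text
t: 6.2
eef_pos: [0.506, -0.3149, 0.1749]
tool_rot: [0.0, -0.075, 0.997, -0.0]
contact_force: [-0.0, -0.4, -1.9]
gripper_width: 0.508
grasp_force: 32.1
```

Request:
drive_tool([
  {"gripper": 255, "offset": [0, 0, 0.001], "angular": [0, 0, 0]},
  {"gripper": 255, "offset": [0, 0, 0.001], "angular": [0, 0, 0]},
])

```text
t: 6.4
eef_pos: [0.506, -0.3148, 0.1741]
tool_rot: [-0.0, -0.075, 0.997, -0.0]
contact_force: [-1.3, 0.4, 0.7]
gripper_width: 0.511
grasp_force: 32.5
```

Request:
drive_tool([
  {"gripper": 255, "offset": [0, 0, 0.001], "angular": [0, 0, 0]},
  {"gripper": 255, "offset": [0, 0, 0.001], "angular": [0, 0, 0]},
])

```text
t: 6.6
eef_pos: [0.506, -0.3148, 0.1741]
tool_rot: [-0.0, -0.075, 0.997, -0.0]
contact_force: [-4.0, 1.1, 10.0]
gripper_width: 0.508
grasp_force: 33.5
```

Request:
drive_tool([
  {"gripper": 120, "offset": [0, 0, 0], "angular": [0, 0, 0]},
  {"gripper": 112, "offset": [0, 0, 0], "angular": [0, 0, 0]},
  {"gripper": 102, "offset": [0, 0, 0], "angular": [0, 0, 0]},
  {"gripper": 98, "offset": [0, 0, 0], "angular": [0, 0, 0]},
  {"gripper": 98, "offset": [0, 0, 0], "angular": [0, 0, 0]},
])

```text
t: 7.1
eef_pos: [0.506, -0.3146, 0.1728]
tool_rot: [0.0, -0.076, 0.997, 0.0]
contact_force: [0.0, 0.9, 0.1]
gripper_width: 0.618
grasp_force: 0.0
```

Request:
drive_tool([
  {"gripper": 98, "offset": [0, 0, -0.008], "angular": [0, 0, 0]},
  {"gripper": 98, "offset": [0, 0, -0.03], "angular": [0, 0, 0]},
  {"gripper": 98, "offset": [0, 0, -0.06], "angular": [0, 0, 0]},
  {"gripper": 98, "offset": [0, 0, -0.1], "angular": [0, 0, 0]},
  {"gripper": 98, "offset": [0, 0, -0.14], "angular": [0, 0, 0]},
])

```text
t: 7.6
eef_pos: [0.5058, -0.3144, 0.3147]
tool_rot: [-0.0, -0.076, 0.997, 0.0]
contact_force: [0.8, -0.6, -0.1]
gripper_width: 0.613
grasp_force: 0.0
```

```bash
python3 - <<'E'
from h import *
np.set_printoptions(precision=4,suppress=True)
p,r,o=cur(); print(p,o['contact_force'])
im=optics.read_camera('wrist'); t=optics.read_camera('top')
A=cv2.convertScaleAbs(crop(im,60,60,460,320,1.6),alpha=1.4); B=cv2.convertScaleAbs(crop(t,320,185,455,285,1.5),alpha=1.4)
cv2.imwrite('pics/w2v.png',A[:,:640]); cv2.imwrite('pics/t2.png',t)
X=down(177,-32); N=-X.apply([0,0,1]); h=np.array([.5353,.2982,.1306])
pp,rr=plan(p,r,h+N*.17,X)
E
```

```text
[ 0.5058 -0.3144  0.3147] [ 0.7813 -0.5944 -0.1183]
call 1 {"offset": [-0.011, 0.206, 0.013], "angular": [0.024, -0.236, 0.084]}
call 2 {"offset": [0.005, 0.207, 0.011], "angular": [0.025, -0.237, 0.084]}
call 3 {"offset": [0.019, 0.207, 0.003], "angular": [0.024, -0.236, 0.085]}
```

View pics/w2v.png

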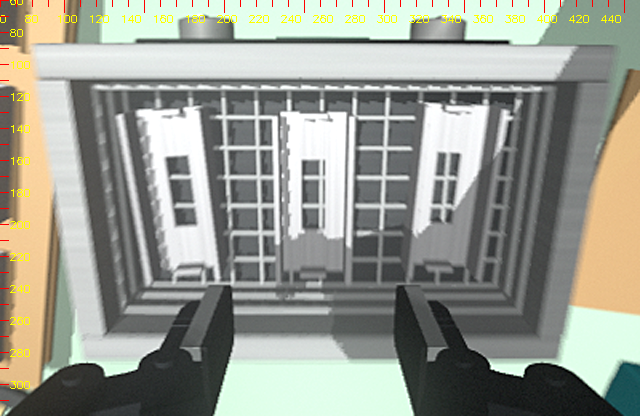

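The bracket lies flat in the basket, and the three slots are evenly spaced at view columns 179, 313 and 447, so it is midway and parallel. Next is the lid.

Request:
drive_tool([
  {"gripper": 60, "offset": [-0.002, 0.04, 0.003], "angular": [0.005, -0.047, 0.017]},
  {"gripper": 60, "offset": [-0.004, 0.082, 0.005], "angular": [0.01, -0.095, 0.034]},
  {"gripper": 60, "offset": [-0.006, 0.123, 0.008], "angular": [0.015, -0.142, 0.05]},
  {"gripper": 60, "offset": [-0.009, 0.165, 0.01], "angular": [0.02, -0.189, 0.067]},
  {"gripper": 60, "offset": [-0.011, 0.206, 0.013], "angular": [0.024, -0.236, 0.084]},
])

```text
t: 8.2
eef_pos: [0.4854, -0.1076, 0.3]
tool_rot: [0.094, -0.042, 0.995, -0.002]
contact_force: [1.0, 0.3, 0.3]
gripper_width: 0.762
grasp_force: 0.0
```

Request:
drive_tool([
  {"gripper": 60, "offset": [0.001, 0.041, 0.002], "angular": [0.005, -0.047, 0.017]},
  {"gripper": 60, "offset": [0.002, 0.083, 0.004], "angular": [0.01, -0.095, 0.034]},
  {"gripper": 60, "offset": [0.003, 0.124, 0.007], "angular": [0.015, -0.142, 0.05]},
  {"gripper": 60, "offset": [0.004, 0.165, 0.009], "angular": [0.02, -0.19, 0.067]},
  {"gripper": 60, "offset": [0.005, 0.207, 0.011], "angular": [0.025, -0.237, 0.084]},
])

```text
t: 8.7
eef_pos: [0.465, 0.0978, 0.2857]
tool_rot: [0.187, -0.008, 0.982, -0.005]
contact_force: [1.1, -0.5, 0.3]
gripper_width: 0.765
grasp_force: 0.0
```

Request:
drive_tool([
  {"gripper": 60, "offset": [0.004, 0.041, 0.001], "angular": [0.005, -0.047, 0.017]},
  {"gripper": 60, "offset": [0.008, 0.083, 0.001], "angular": [0.01, -0.095, 0.034]},
  {"gripper": 60, "offset": [0.011, 0.124, 0.002], "angular": [0.015, -0.142, 0.05]},
  {"gripper": 60, "offset": [0.015, 0.165, 0.002], "angular": [0.02, -0.189, 0.068]},
  {"gripper": 60, "offset": [0.019, 0.207, 0.003], "angular": [0.024, -0.236, 0.085]},
])

```text
t: 9.2
eef_pos: [0.4453, 0.3052, 0.2735]
tool_rot: [0.277, 0.026, 0.96, -0.007]
contact_force: [1.2, -1.0, 0.2]
gripper_width: 0.763
grasp_force: 0.0
```

```bash
python3 - <<'E'
from h import *
np.set_printoptions(precision=4,suppress=True)
X=down(177,-32)
p,r,o=cur(); print(p,np.degrees((r.inv()*X).as_rotvec()),o['q'])
m=optics.camera_model('wrist'); im=optics.read_camera('wrist')
np.save('wm.npy',m,allow_pickle=True); cv2.imwrite('pics/w3.png',im)
cv2.imwrite('pics/w3v.png',cv2.convertScaleAbs(crop(im,0,0,512,384,1.5),alpha=1.5))
E
```

```text
[0.4453 0.3052 0.2735] [ 0.0389  0.2058 -0.0536] [-0.1476  0.2959 -0.8903  2.1193  1.0646  0.8318 -0.2205]
```

View pics/w3v.png

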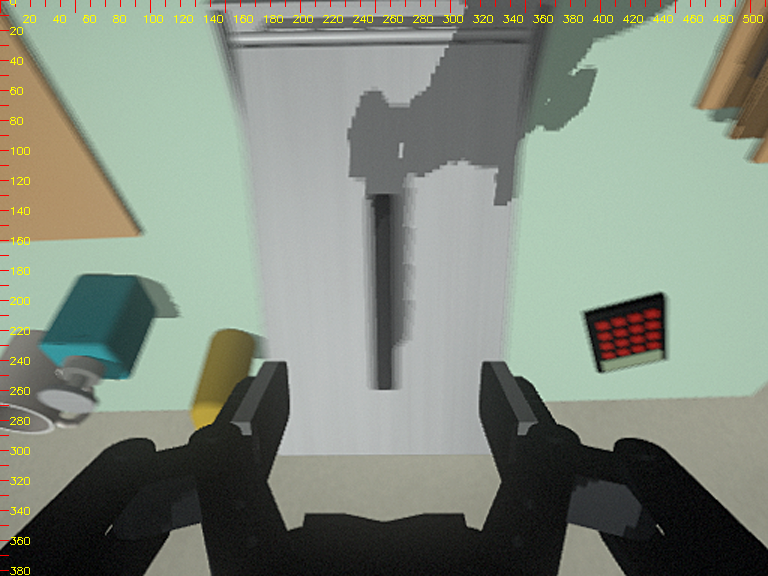

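The bar runs vertically from (255,129) to (256,260), midway between the pads (centre column 256.5). I'll check its length and centre on the bar-top plane.

```bash
python3 - <<'E'
from h import *
np.set_printoptions(precision=4,suppress=True)
m=np.load('wm.npy',allow_pickle=True).item()
p,r,o=cur(); X=down(177,-32); N=-X.apply([0,0,1]); h=np.array([.5353,.2982,.1306])
g=cv2.imread('pics/w3.png')[:,256].max(1); print(g[122:136],g[253:266], cv2.imread('pics/w3.png')[200,240:272].max(1))
O,d=ray(m,[(255,129),(256,259.5)])
for dz in(.004,.008,.012):
    q=O+d*(((h+N*dz-O)@N)/(d@N))[:,None]; L=np.linalg.norm(q[1]-q[0]); c=q.mean(0)-N*dz
    print(dz,L,'centre in tool frame',r.inv().apply(c-p))
plan(p,r,h+N*.054,X,1)
E
```

```text
[73 73 74 75 71 75 80 42 26 26 28 32 29 30] [ 47  47  44  48  47  44  42 125 128 124 124 124 125] [124 124 126 114 111 104  94  97  80  76  70  49  41  45  43  42  42  43
  42  38  43  49  53  57  60  65  66  64  73  78  86  91]
0.004 0.11396066817930135 centre in tool frame [-0.0069 -0.0114  0.1709]
0.008 0.11201775939789906 centre in tool frame [-0.0055 -0.0114  0.1709]
0.012 0.11007485061649684 centre in tool frame [-0.0041 -0.0113  0.1709]
call 1 {"offset": [-0.003, -0.013, 0.117], "angular": [0.016, 0.004, 0.006]}
```

```bash
python3 - <<'E'
from h import *
np.set_printoptions(precision=4,suppress=True)
m0=np.load('wm.npy',allow_pickle=True).item()
for i in range(4):
    p,r,o=cur(); m=optics.camera_model('wrist'); print(p,r.as_rotvec(),o['t'],m['cam_to_world'][:3,3]); 
    if i<3: optics.read_camera('wrist')
print(m0['cam_to_world'][:3,3],r.inv().apply(m0['cam_to_world'][:3,3]-p),m['cx'],r.inv().as_matrix()@m['cam_to_world'][:3,:3])
E
```

```text
[0.4422 0.3141 0.2736] [ 0.0569  2.5795 -0.0047] 9.25 [0.3389 0.3182 0.2912]
[0.4426 0.311  0.2732] [ 0.0543  2.583  -0.0088] 9.3 [0.3394 0.315  0.2912]
[0.4437 0.3073 0.2728] [ 0.0585  2.5837 -0.0147] 9.35 [0.3406 0.3118 0.2909]
[0.4447 0.3046 0.2727] [ 0.0632  2.5834 -0.0187] 9.4 [0.3416 0.3096 0.2907]
[0.3421 0.3106 0.291 ] [ 0.0776  0.001  -0.07  ] 255.85029495852703 [[-0.0011  0.9517  0.307 ]
 [ 1.      0.0009  0.0007]
 [ 0.0004  0.307  -0.9517]]
```

Request:
drive_tool([
  {"gripper": 60, "offset": [0, 0, 0], "angular": [0, 0, 0]},
  {"gripper": 60, "offset": [0, 0, 0], "angular": [0, 0, 0]},
  {"gripper": 60, "offset": [0, 0, 0], "angular": [0, 0, 0]},
])

```text
t: 9.7
eef_pos: [0.4466, 0.3015, 0.2733]
tool_rot: [0.276, 0.027, 0.961, -0.008]
contact_force: [-0.1, 0.6, -0.6]
gripper_width: 0.762
grasp_force: 0.0
```

```bash
python3 - <<'E'
from h import *
np.set_printoptions(precision=4,suppress=True)
X=down(177,-32); N=-X.apply([0,0,1]); h=np.array([.5353,.2982,.1306])
p,r,o=cur(); m=optics.camera_model('wrist'); im=optics.read_camera('wrist'); p2,_,_=cur(); print(p,p2)
cv2.imwrite('pics/w4.png',im)
b=im[:,:,:].max(2)[110:280,225:290]
ys,xs=np.nonzero(b<58)
# bar: per-row extents of darkest run left edge (steepest gradient)
for row in(150,190,230): print(row,im[row,236:276].max(1))
for col in(250,253,256): g=im[:,col].max(1).astype(int); print(col,g[118:138],g[250:272])
E
```

```text
[0.4466 0.3015 0.2733] [0.4465 0.3018 0.2733]
150 [127 125 122 123 122 121 122 122 122 127 109  58  25  32  31  33  37  39
  39  39  39  36  37  37  36  35  38  33  22  68  78  74  77  75  74  73
  69 118 134 127]
190 [128 129 128 124 125 126 125 125 123 125 130 112  61  31  41  44  43  42
  44  41  41  40  40  42  41  39  38  37  30  53  73  75  75  75  73  76
  74  67 116 128]
230 [128 131 132 130 128 129 128 128 123 125 126 132 118  64  34  45  47  46
  48  46  45  42  42  43  44  42  43  41  34  38 108 123 124 126 121 119
 123 123 122 124]
250 [75 74 73 74 74 74 74 75 75 78 55 29 27 30 34 30 30 36 33 28] [ 38  38  38  38  37  37  34  44  75 108 126 124 124 124 123 124 123 125
 123 126 124 124]
253 [73 73 74 72 74 74 72 75 73 79 55 31 28 29 30 30 27 33 31 29] [ 48  47  47  48  46  49  49  47  43  43 127 127 124 125 125 125 125 125
 124 125 125 127]
256 [73 76 75 75 74 75 77 78 76 81 48 26 27 26 30 28 33 31 30 29] [ 48  45  48  46  46  46  46  47  42  43 127 130 126 124 125 125 125 126
 126 124 125 126]
```

```bash
python3 - <<'E'
from h import *
np.set_printoptions(precision=4,suppress=True)
X=down(178,-32); N=-X.apply([0,0,1]); h=np.array([.5353,.2982,.1306])
p,r,o=cur(); m=optics.camera_model('wrist'); print(p)
O,d=ray(m,[(255.7,128),(257.6,259.7)])
q=O+d*(((h+N*.008-O)@N)/(d@N))[:,None]; c=q.mean(0)-N*.008
print(np.linalg.norm(q[1]-q[0]),q[1]-q[0],'centre',c,'tool',r.inv().apply(c-p))
c=c*.6+h*.4
pp,rr=plan(p,r,c+N*.054,X,1)
E
```

```text
[0.4465 0.3018 0.2733]
0.11244801335983197 [ 0.0953 -0.0037  0.0596] centre [0.5372 0.2972 0.1318] tool [-0.0019  0.0005  0.1681]
call 1 {"offset": [-0.001, 0.0, 0.114], "angular": [-0.014, 0.001, -0.022]}
```

Request:
drive_tool([
  {"gripper": 60, "offset": [-0.001, 0, 0.025], "angular": [-0.01, 0, -0.022]},
  {"gripper": 60, "offset": [-0.001, 0, 0.055], "angular": [-0.014, 0, -0.022]},
  {"gripper": 60, "offset": [-0.001, 0, 0.083], "angular": [-0.014, 0, -0.022]},
  {"gripper": 60, "offset": [-0.001, 0, 0.103], "angular": [-0.014, 0, -0.022]},
  {"gripper": 60, "offset": [-0.001, 0, 0.113], "angular": [-0.014, 0, -0.022]},
])

```text
t: 10.25
eef_pos: [0.5073, 0.2983, 0.1762]
tool_rot: [0.275, 0.016, 0.961, -0.005]
contact_force: [0.3, 1.0, 0.2]
gripper_width: 0.762
grasp_force: 0.0
```

Request:
drive_tool([
  {"gripper": 60, "offset": [0, 0, 0], "angular": [0, 0, 0]},
  {"gripper": 100, "offset": [0, 0, 0], "angular": [0, 0, 0]},
  {"gripper": 140, "offset": [0, 0, 0], "angular": [0, 0, 0]},
  {"gripper": 170, "offset": [0, 0, 0], "angular": [0, 0, 0]},
  {"gripper": 190, "offset": [0, 0, 0], "angular": [0, 0, 0]},
], grip_force=60)

```text
t: 10.75
eef_pos: [0.5064, 0.3002, 0.1786]
tool_rot: [0.276, 0.015, 0.961, -0.004]
contact_force: [0.0, 0.3, 0.1]
gripper_width: 0.252
grasp_force: 0.0
```

Request:
drive_tool([
  {"gripper": 205, "offset": [0, 0, 0], "angular": [0, 0, 0]},
  {"gripper": 255, "offset": [0, 0, 0], "angular": [0, 0, 0]},
  {"gripper": 255, "offset": [0, 0, 0], "angular": [0, 0, 0]},
  {"gripper": 255, "offset": [0, 0, 0], "angular": [0, 0, 0]},
], grip_force=60)

```text
t: 11.15
eef_pos: [0.5066, 0.2992, 0.1782]
tool_rot: [0.276, 0.016, 0.961, -0.005]
contact_force: [-3.6, -3.2, 6.2]
gripper_width: 0.154
grasp_force: 59.2
```

The bar is gripped: the opening is about 13 mm and the force 59 N. I'll lift straight up off the stop and plan the carry.

```bash
python3 - <<'E'
from h import *
np.set_printoptions(precision=4,suppress=True)
p,r,o=cur()
pp,rr=plan(p,r,p+[0,0,.15],r,2)
plan(pp,rr,[.5055,-.3105,.305],down(98.6),4)
E
```

```text
call 1 {"offset": [-0.04, -0.0, -0.064], "angular": [0.0, 0.0, 0.0]}
call 2 {"offset": [-0.04, -0.0, -0.063], "angular": [0.0, 0.0, 0.0]}
call 1 {"offset": [-0.001, -0.152, 0.008], "angular": [0.123, 0.149, 0.429]}
call 2 {"offset": [-0.053, -0.142, 0.019], "angular": [0.123, 0.148, 0.43]}
call 3 {"offset": [-0.098, -0.115, 0.022], "angular": [0.123, 0.149, 0.429]}
call 4 {"offset": [-0.133, -0.072, 0.018], "angular": [0.123, 0.148, 0.429]}
```

Request:
drive_tool([
  {"gripper": 255, "offset": [-0.004, 0, -0.006], "angular": [0, 0, 0]},
  {"gripper": 255, "offset": [-0.01, 0, -0.016], "angular": [0, 0, 0]},
  {"gripper": 255, "offset": [-0.019, 0, -0.03], "angular": [0, 0, 0]},
  {"gripper": 255, "offset": [-0.029, 0, -0.047], "angular": [0, 0, 0]},
  {"gripper": 255, "offset": [-0.04, 0, -0.064], "angular": [0, 0, 0]},
], grip_force=80)

```text
t: 11.65
eef_pos: [0.5055, 0.2995, 0.2529]
tool_rot: [0.274, 0.015, 0.961, -0.005]
contact_force: [-0.1, 0.5, -5.3]
gripper_width: 0.147
grasp_force: 78.0
```

Request:
drive_tool([
  {"gripper": 255, "offset": [-0.011, 0, -0.017], "angular": [0, 0, 0]},
  {"gripper": 255, "offset": [-0.021, 0, -0.033], "angular": [0, 0, 0]},
  {"gripper": 255, "offset": [-0.03, 0, -0.048], "angular": [0, 0, 0]},
  {"gripper": 255, "offset": [-0.037, 0, -0.058], "angular": [0, 0, 0]},
  {"gripper": 255, "offset": [-0.04, 0, -0.063], "angular": [0, 0, 0]},
])

```text
t: 12.15
eef_pos: [0.5066, 0.2999, 0.3285]
tool_rot: [0.276, 0.015, 0.961, -0.004]
contact_force: [0.0, -0.4, -5.5]
gripper_width: 0.151
grasp_force: 78.2
```

Request:
drive_tool([
  {"gripper": 255, "offset": [0, -0.015, 0.001], "angular": [0.012, 0.015, 0.043]},
  {"gripper": 255, "offset": [0, -0.042, 0.002], "angular": [0.034, 0.041, 0.12]},
  {"gripper": 255, "offset": [0, -0.075, 0.004], "angular": [0.06, 0.074, 0.21]},
  {"gripper": 255, "offset": [0, -0.112, 0.006], "angular": [0.09, 0.11, 0.32]},
  {"gripper": 255, "offset": [-0.001, -0.152, 0.008], "angular": [0.123, 0.149, 0.429]},
])

```text
t: 12.65
eef_pos: [0.5059, 0.1456, 0.3202]
tool_rot: [0.213, 0.192, 0.958, -0.004]
contact_force: [1.1, 0.2, -5.7]
gripper_width: 0.148
grasp_force: 78.3
```

Request:
drive_tool([
  {"gripper": 255, "offset": [-0.01, -0.028, 0.004], "angular": [0.025, 0.03, 0.086]},
  {"gripper": 255, "offset": [-0.021, -0.057, 0.008], "angular": [0.049, 0.06, 0.172]},
  {"gripper": 255, "offset": [-0.032, -0.085, 0.011], "angular": [0.074, 0.089, 0.258]},
  {"gripper": 255, "offset": [-0.042, -0.114, 0.015], "angular": [0.098, 0.119, 0.344]},
  {"gripper": 255, "offset": [-0.053, -0.142, 0.019], "angular": [0.123, 0.148, 0.43]},
])

```text
t: 13.15
eef_pos: [0.5058, -0.0073, 0.3144]
tool_rot: [0.146, 0.36, 0.921, -0.003]
contact_force: [0.7, 0.5, -5.9]
gripper_width: 0.15
grasp_force: 78.4
```

Request:
drive_tool([
  {"gripper": 255, "offset": [-0.02, -0.023, 0.004], "angular": [0.025, 0.03, 0.086]},
  {"gripper": 255, "offset": [-0.039, -0.046, 0.009], "angular": [0.049, 0.06, 0.172]},
  {"gripper": 255, "offset": [-0.059, -0.069, 0.013], "angular": [0.074, 0.089, 0.258]},
  {"gripper": 255, "offset": [-0.078, -0.092, 0.018], "angular": [0.098, 0.119, 0.344]},
  {"gripper": 255, "offset": [-0.098, -0.115, 0.022], "angular": [0.123, 0.149, 0.429]},
])

```text
t: 13.65
eef_pos: [0.5043, -0.1593, 0.3084]
tool_rot: [0.073, 0.515, 0.854, -0.002]
contact_force: [0.4, -0.2, -5.9]
gripper_width: 0.148
grasp_force: 78.3
```

Request:
drive_tool([
  {"gripper": 255, "offset": [-0.035, -0.019, 0.005], "angular": [0.032, 0.039, 0.113]},
  {"gripper": 255, "offset": [-0.068, -0.037, 0.009], "angular": [0.062, 0.075, 0.22]},
  {"gripper": 255, "offset": [-0.098, -0.053, 0.013], "angular": [0.09, 0.109, 0.315]},
  {"gripper": 255, "offset": [-0.121, -0.066, 0.016], "angular": [0.112, 0.135, 0.39]},
  {"gripper": 255, "offset": [-0.133, -0.072, 0.018], "angular": [0.123, 0.148, 0.429]},
])

```text
t: 14.15
eef_pos: [0.5045, -0.3135, 0.3021]
tool_rot: [-0.002, 0.654, 0.756, -0.001]
contact_force: [0.1, -0.1, -5.4]
gripper_width: 0.15
grasp_force: 78.3
```

Request:
drive_tool([
  {"gripper": 255, "offset": [0, 0, 0], "angular": [0, 0, 0]},
  {"gripper": 255, "offset": [0, 0, 0], "angular": [0, 0, 0]},
  {"gripper": 255, "offset": [0, 0, 0], "angular": [0, 0, 0]},
  {"gripper": 255, "offset": [0, 0, 0], "angular": [0, 0, 0]},
])

```text
t: 14.55
eef_pos: [0.5068, -0.3079, 0.304]
tool_rot: [-0.0, 0.651, 0.759, 0.0]
contact_force: [-0.7, -0.2, -5.4]
gripper_width: 0.15
grasp_force: 78.4
```

```bash
python3 - <<'E'
from h import *
np.set_printoptions(precision=4,suppress=True)
for i,n in enumerate(('wrist','top','scene')):
    p,r,o=cur(); m=optics.camera_model(n); im=optics.read_camera(n); cv2.imwrite(f'pics/h_{n}.png',im); np.save(f'h_{n}.npy',m,allow_pickle=True); print(n,p,r.as_matrix()[:,0])
W,T,S=[cv2.convertScaleAbs(cv2.imread(f'pics/h_{n}.png'),alpha=1.5) for n in('wrist','top','scene')]
a=crop(T,310,175,455,290,2.75)   # 398x316
b=crop(S,125,40,275,170,2.65) # 397x344
c=crop(W,0,0,512,384,.78) #399x300
d=crop(W,150,0,350,130,2)
out=np.zeros((600,800,3),np.uint8)
for x,y,i in((0,0,a),(400,0,b),(0,316,c[:284]),(400,346,d[:254])): i=i[:,:400]; out[y:y+i.shape[0],x:x+i.shape[1]]=i
cv2.imwrite('pics/hv.png',out)
E
```

```text
wrist [ 0.5068 -0.3079  0.304 ] [-0.1537  0.9881  0.0011]
top [ 0.5067 -0.3082  0.304 ] [-0.1532  0.9882  0.0009]
scene [ 0.5067 -0.3086  0.304 ] [-0.1526  0.9883  0.0007]
```

View pics/hv.png

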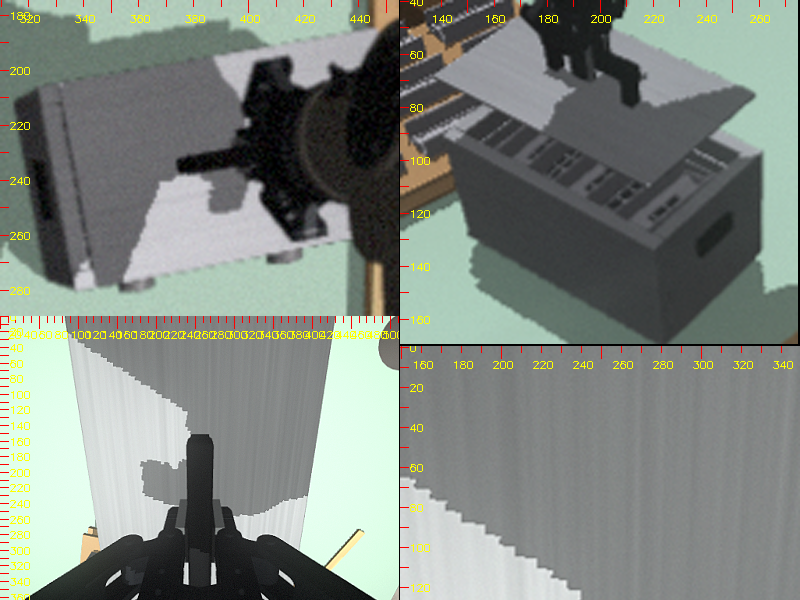

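The lid hovers over the tank, turned correctly. In the top view its +y edge corners are near (332,204) and (343,279). In the scene view the visible corners are near (258.5,75), (219.5,109) and (139,66). In the wrist view the lid's sides run from columns 85/428 inward. I'll work out the lid-in-tool offset from the wrist edges and the lid-to-tank offset from the top and scene views.

```bash
python3 - <<'E'
from h import *
np.set_printoptions(precision=4,suppress=True)
ms={n:np.load(f'h_{n}.npy',allow_pickle=True).item() for n in('wrist','top','scene')}
p,r,o=cur(); p=np.array([.5068,-.3079,.304]); r=down(98.85)
W=cv2.imread('pics/h_wrist.png'); g=W.astype(int)
# sides: greenness (G-R) differs between lid (grey) and bench (mint)
gr=cv2.GaussianBlur(W,(3,3),0).astype(int); d=gr[...,1]-gr[...,2]
print('d profile',d[100,80:120:4],d[100,390:440:5])
L=[];Rr=[]
for row in range(10,180,10):
    x=np.nonzero(d[row]<(d[row].max()+2)/2)[0]; x=x[(x>60)&(x<450)]
    if len(x): L.append((x.min()-.5,row)); Rr.append((x.max()+.5,row))
fl=np.polyfit([a[1] for a in L],[a[0] for a in L],1); fr=np.polyfit([a[1] for a in Rr],[a[0] for a in Rr],1); print(L[::4],Rr[::4],fl,fr)
for und in(.205,.21,.215,.22):
    px=[(np.polyval(fl,20),20),(np.polyval(fr,20),20),(np.polyval(fl,160),160),(np.polyval(fr,160),160)]
    q=onz(ms['wrist'],px,und+.004); t=r.inv().apply(q-p)
    print(und,'width',t[1,1]-t[0,1],t[3,1]-t[2,1],'mid y',(t[0,1]+t[1,1])/2,(t[2,1]+t[3,1])/2,'x',t[:,0])
for n,a,b in(('lid +y+x',(332,204.3),(219.6,109.3)),('lid +y-x',(343,278.9),(258.5,75.3)),('tank +y+x',(323.9,206.4),(219.5,133.8)),('tank +y-x',(337.2,279.5),(261.1,96.9))):
    print(n,*tri(ms['top'],a,ms['scene'],b))
# bar end in wrist
print('bar col',W[:,256].max(1)[140:165])
E
```

```text
d profile [25 24 25 24 24  4  4  4  3  4] [ 2  1  1  2  2 19 26 26 25 24]
[(np.float64(83.5), 10), (np.float64(89.5), 50), (np.float64(95.5), 90), (np.float64(101.5), 130), (np.float64(107.5), 170)] [(np.float64(428.5), 10), (np.float64(421.5), 50), (np.float64(415.5), 90), (np.float64(409.5), 130), (np.float64(403.5), 170)] [ 0.15   82.2353] [ -0.1534 429.6618]
0.205 width 0.16773815529965522 0.16744639879756595 mid y 0.0005129819250863643 0.00029507060221145576 x [0.1141 0.1139 0.0441 0.0439]
0.21 width 0.162663925602934 0.16238099499680414 mid y 0.0005110864847214791 0.0002997671748790551 x [0.113  0.1128 0.0451 0.0449]
0.215 width 0.15758969590621266 0.15731559119604238 mid y 0.0005091910443565384 0.00030446374754670297 x [0.1119 0.1117 0.0462 0.046 ]
0.22 width 0.15251546620949136 0.15225018739528057 mid y 0.0005072956039916879 0.0003091603202143092 x [0.1108 0.1106 0.0472 0.047 ]
lid +y+x [ 0.5642 -0.169   0.2194] 0.005636570693574278
lid +y-x [ 0.4105 -0.1896  0.218 ] 0.0028762908061138195
tank +y+x [ 0.569 -0.167  0.146] 0.0006398097991219837
tank +y-x [ 0.4032 -0.1899  0.147 ] 0.0014351679877736472
bar col [ 92  94  93  92  93  93  92  92  92  94 101  55  28  31  28  30  32  30
  30  31  32  34  33  33  34]
```

The lid is level and centred in the gripper to under 1 mm. The tank is 3 mm further toward −y, and the seated TCP height should be about 0.239. I'll correct and lower.

Request:
drive_tool([
  {"gripper": 255, "offset": [-0.001, -0.001, 0.008], "angular": [0, 0, 0.005]},
  {"gripper": 255, "offset": [-0.002, -0.001, 0.018], "angular": [0, 0, 0.005]},
  {"gripper": 255, "offset": [-0.002, -0.001, 0.028], "angular": [0, 0, 0.005]},
  {"gripper": 255, "offset": [-0.002, -0.001, 0.036], "angular": [0, 0, 0.005]},
  {"gripper": 255, "offset": [-0.002, -0.001, 0.042], "angular": [0, 0, 0.005]},
])

```text
t: 15.2
eef_pos: [0.5054, -0.3116, 0.2603]
tool_rot: [-0.001, 0.653, 0.757, 0.0]
contact_force: [-0.3, 0.2, -5.8]
gripper_width: 0.149
grasp_force: 78.3
```

Request:
drive_tool([
  {"gripper": 255, "offset": [0, 0, 0.002], "angular": [0, 0, 0]},
  {"gripper": 255, "offset": [0, 0, 0.003], "angular": [0, 0, 0]},
  {"gripper": 255, "offset": [0, 0, 0.004], "angular": [0, 0, 0]},
  {"gripper": 255, "offset": [0, 0, 0.004], "angular": [0, 0, 0]},
  {"gripper": 255, "offset": [0, 0, 0.004], "angular": [0, 0, 0]},
])

```text
t: 15.7
eef_pos: [0.5059, -0.3118, 0.2581]
tool_rot: [-0.0, 0.653, 0.757, 0.0]
contact_force: [0.2, -0.2, -5.4]
gripper_width: 0.144
grasp_force: 78.2
```

```bash
python3 - <<'E'
from h import *
np.set_printoptions(precision=4,suppress=True)
p,r,o=cur(); print(p,np.degrees(np.arctan2(*r.as_matrix()[1::-1,0])),o['contact_force'])
mw=np.load('h_wrist.npy',allow_pickle=True).item()
q=onz(mw,[(256,150.6)],.2148+.044)[0]; print('bar end tool',down(98.85).inv().apply(q-[.5068,-.3079,.304]))
cv2.imwrite('pics/h2_top.png',optics.read_camera('top')); cv2.imwrite('pics/h2_scene.png',optics.read_camera('scene'))
E
```

```text
[ 0.5059 -0.3118  0.2581] 98.45261525869357 [ 0.2387 -0.215  -5.3911]
bar end tool [0.058  0.0005 0.0452]
```

```bash
python3 - <<'E'
from h import *
np.set_printoptions(precision=4,suppress=True)
t=cv2.imread('pics/h2_top.png'); t0=cv2.imread('pics/top0.png')
for row in(215,230,245,260,272): print(row,t[row,318:350].mean(1).astype(int),'\n  0',t0[row,318:350].mean(1).astype(int))
for col in (345,360,375): print(col,t[190:215,col].mean(1).astype(int),t[262:285,col].mean(1).astype(int))
cv2.imwrite('pics/h2v.png',cv2.convertScaleAbs(np.vstack([crop(t,310,175,455,290,3.4)[:,:493]]),alpha=2))
E
```

```text
215 [30 26 28 33 31 27 32 56 69 72 71 67 62 71 70 74 73 71 70 71 74 71 71 71
 70 72 69 72 76 73 71 73] 
  0 [ 27  32  30  27  28  32  54  96 127 131 131 132 132 124 105  93  86  77
  75  89  99  79  68  60  52  41  48  85  92  56  53  55]
230 [41 31 30 32 30 30 28 26 29 39 60 69 68 68 65 61 73 70 77 74 73 69 72 73
 75 75 70 69 71 73 72 75] 
  0 [ 42  30  28  31  26  30  24  31  33  64 107 129 129 134 131 130 118 102
  93  69  46  40  33  37  75 115 134 135 134 136 135 131]
245 [73 71 64 34 30 26 15  8  7 15 24 35 45 66 77 70 72 67 69 70 69 70 69 66
 70 71 69 69 69 73 71 69] 
  0 [ 75  72  62  37  30  25   5   0  10  10  23  35  70 113 136 136 138 137
 135 119 108 109  90  55  37  34  61 110 129 138 133  95]
260 [72 73 74 75 72 60 32 30 27 26 23 26 28 29 35 49 68 68 72 67 64 62 67 71
 68 66 70 69 68 67 68 70] 
  0 [ 71  70  75  75  71  55  34  24  32  28  27  26  27  29  39  84 123 136
 136 136 133 135 119 108  87  70  57  42  47  93 124 133]
272 [124 123 106  78  74  76  73  62  39  30  26  27  31  30  26  26  28  45
  61  66  66  65  59  64  68  70  71  68  69  67  69  68] 
  0 [123 121 106  82  75  71  71  59  41  25  29  26  23  28  28  32  33  69
 110 127 126 129 130 125 100  80  80  89 101 112 123 127]
345 [75 72 75 75 74 71 75 74 75 74 76 76 67 67 71 71 75 73 70 72 71 75 69 72
 73] [ 68  69  67  67  66  69  68  69  69  69  68  70  70  72  71  93 123 125
 127 126 122 127 126]
360 [124 102  77  75  73  69  75  75  72  65  65  66  70  69  72  71  72  67
  72  73  69  67  71  70  73] [136 138 136 137 136 139 136 136 137 137 135 135 127 114 110  92  97  99
  94 108 123 125 126]
375 [78 78 75 73 75 77 75 64 70 68 68 72 72 69 73 71 74 71 68 69 69 69 70 71
 71] [134 135 136 136 137 133 134 134 135 126 126 120 118 125 125 125 128 126
 126 124 126 125 126]
```

```bash
python3 - <<'E'
from h import *
np.set_printoptions(precision=4,suppress=True)
m=optics.camera_model('top'); rows=[215,230,260,272]
u=np.array([-.1495,.9888,0]);v=np.array([.9888,.1495,0])
l=onz(m,list(zip([330,333,338.7,340.2],rows)),.2581-.089+.002); k=onz(m,list(zip([324.7,327.7,332.9,335.3],rows)),.15)
print('lid u',l@u,'tank u',k@u,'gap',(k-l)@u)
# side (x) edges: lid +x edge dip, cols 345,360,375 ; tank +x edge unseen -> compare absolute
e=onz(m,[(345,202.5),(360,199.7),(375,197)],.2581-.089+.002); print('lid +x edge v',e@v,'tcp v',np.array([.5059,-.3118,0])@v,'tcp u',np.array([.5059,-.3118,0])@u)
c0=np.array([.5054,-.3101,0]); print('tank c v',c0@v,'u',c0@u)
E
```

```text
lid u [-0.255  -0.2553 -0.2554 -0.2537] tank u [-0.2472 -0.2476 -0.2466 -0.247 ] gap [0.0077 0.0077 0.0087 0.0067]
lid +x edge v [0.5364 0.5368 0.537 ] tcp v 0.45361982 tcp u -0.38393989
tank c v 0.45337957 u -0.38218418
```

Request:
drive_tool([
  {"gripper": 255, "offset": [0.001, 0, 0], "angular": [0, 0, 0]},
  {"gripper": 255, "offset": [0.0015, 0, 0.001], "angular": [0, 0, 0]},
  {"gripper": 255, "offset": [0.0015, 0, 0.002], "angular": [0, 0, 0]},
  {"gripper": 255, "offset": [0.0015, 0, 0.004], "angular": [0, 0, 0]},
  {"gripper": 255, "offset": [0.0015, 0, 0.005], "angular": [0, 0, 0]},
])

```text
t: 16.3
eef_pos: [0.5054, -0.3102, 0.2524]
tool_rot: [-0.001, 0.653, 0.757, 0.0]
contact_force: [-0.1, -0.0, -4.5]
gripper_width: 0.149
grasp_force: 78.2
```

Request:
drive_tool([
  {"gripper": 255, "offset": [0, 0, 0.001], "angular": [0, 0, 0]},
  {"gripper": 255, "offset": [0, 0, 0.002], "angular": [0, 0, 0]},
  {"gripper": 255, "offset": [0, 0, 0.003], "angular": [0, 0, 0]},
  {"gripper": 255, "offset": [0, 0, 0.004], "angular": [0, 0, 0]},
])

```text
t: 16.7
eef_pos: [0.5056, -0.3102, 0.2487]
tool_rot: [-0.0, 0.653, 0.757, 0.0]
contact_force: [-1.0, 0.5, -4.3]
gripper_width: 0.146
grasp_force: 78.2
```

Request:
drive_tool([
  {"gripper": 255, "offset": [0, 0, 0.001], "angular": [0, 0, 0]},
  {"gripper": 255, "offset": [0, 0, 0.002], "angular": [0, 0, 0]},
  {"gripper": 255, "offset": [0, 0, 0.003], "angular": [0, 0, 0]},
  {"gripper": 255, "offset": [0, 0, 0.004], "angular": [0, 0, 0]},
])

```text
t: 17.1
eef_pos: [0.5055, -0.3102, 0.2446]
tool_rot: [-0.001, 0.653, 0.757, 0.0]
contact_force: [0.3, -0.5, -5.3]
gripper_width: 0.148
grasp_force: 78.2
```

Request:
drive_tool([
  {"gripper": 255, "offset": [0, 0, 0.001], "angular": [0, 0, 0]},
  {"gripper": 255, "offset": [0, 0, 0.002], "angular": [0, 0, 0]},
  {"gripper": 255, "offset": [0, 0, 0.003], "angular": [0, 0, 0]},
])

```text
t: 17.4
eef_pos: [0.5055, -0.3102, 0.2416]
tool_rot: [-0.001, 0.653, 0.757, 0.0]
contact_force: [0.8, 0.9, -5.4]
gripper_width: 0.15
grasp_force: 78.3
```

It is going in freely, now about 2.5 mm from seating.

Request:
drive_tool([
  {"gripper": 255, "offset": [0, 0, 0.001], "angular": [0, 0, 0]},
  {"gripper": 255, "offset": [0, 0, 0.001], "angular": [0, 0, 0]},
  {"gripper": 255, "offset": [0, 0, 0.002], "angular": [0, 0, 0]},
  {"gripper": 255, "offset": [0, 0, 0.002], "angular": [0, 0, 0]},
])

```text
t: 17.8
eef_pos: [0.5055, -0.3102, 0.2396]
tool_rot: [-0.001, 0.653, 0.757, 0.0]
contact_force: [0.5, -0.4, -6.1]
gripper_width: 0.15
grasp_force: 78.2
```

Request:
drive_tool([
  {"gripper": 255, "offset": [0, 0, 0.0005], "angular": [0, 0, 0]},
  {"gripper": 255, "offset": [0, 0, 0.001], "angular": [0, 0, 0]},
  {"gripper": 255, "offset": [0, 0, 0.001], "angular": [0, 0, 0]},
])

```text
t: 18.1
eef_pos: [0.5056, -0.3102, 0.2388]
tool_rot: [-0.0, 0.653, 0.757, 0.0]
contact_force: [-0.0, 0.1, -5.0]
gripper_width: 0.145
grasp_force: 78.5
```

Request:
drive_tool([
  {"gripper": 255, "offset": [0, 0, 0.0005], "angular": [0, 0, 0]},
  {"gripper": 255, "offset": [0, 0, 0.001], "angular": [0, 0, 0]},
  {"gripper": 255, "offset": [0, 0, 0.001], "angular": [0, 0, 0]},
])

```text
t: 18.4
eef_pos: [0.5056, -0.3102, 0.2387]
tool_rot: [-0.0, 0.653, 0.757, -0.0]
contact_force: [-4.0, 1.2, 5.6]
gripper_width: 0.147
grasp_force: 79.9
```

Request:
drive_tool([
  {"gripper": 255, "offset": [0, 0, 0.0005], "angular": [0, 0, 0]},
  {"gripper": 255, "offset": [0, 0, 0.001], "angular": [0, 0, 0]},
  {"gripper": 255, "offset": [0, 0, 0.001], "angular": [0, 0, 0]},
])

```text
t: 18.7
eef_pos: [0.5056, -0.3102, 0.2387]
tool_rot: [-0.0, 0.653, 0.757, -0.0]
contact_force: [-7.4, 3.4, 12.7]
gripper_width: 0.151
grasp_force: 81.0
```

It touched at 0.2387, as predicted, so it is seated. I'll ease the load, open and retreat.

Request:
drive_tool([
  {"gripper": 255, "offset": [0, 0, -0.001], "angular": [0, 0, 0]},
  {"gripper": 255, "offset": [0, 0, -0.001], "angular": [0, 0, 0]},
  {"gripper": 200, "offset": [0, 0, -0.001], "angular": [0, 0, 0]},
  {"gripper": 170, "offset": [0, 0, -0.001], "angular": [0, 0, 0]},
  {"gripper": 140, "offset": [0, 0, -0.001], "angular": [0, 0, 0]},
])

```text
t: 19.2
eef_pos: [0.5059, -0.3103, 0.2377]
tool_rot: [-0.0, 0.653, 0.757, 0.0]
contact_force: [-0.1, -0.1, 0.6]
gripper_width: 0.452
grasp_force: 0.0
```

Request:
drive_tool([
  {"gripper": 100, "offset": [0, 0, 0], "angular": [0, 0, 0]},
  {"gripper": 100, "offset": [0, 0, 0], "angular": [0, 0, 0]},
  {"gripper": 100, "offset": [0, 0, -0.01], "angular": [0, 0, 0]},
  {"gripper": 100, "offset": [0, 0, -0.03], "angular": [0, 0, 0]},
  {"gripper": 100, "offset": [0, 0, -0.06], "angular": [0, 0, 0]},
])

```text
t: 19.7
eef_pos: [0.5049, -0.3099, 0.2976]
tool_rot: [-0.002, 0.653, 0.757, -0.0]
contact_force: [-0.6, -1.1, -0.2]
gripper_width: 0.606
grasp_force: 0.0
```

Request:
drive_tool([
  {"gripper": 100, "offset": [0, 0, -0.03], "angular": [0, 0, 0]},
  {"gripper": 100, "offset": [0.02, 0, -0.06], "angular": [0, 0, 0]},
  {"gripper": 100, "offset": [0.06, 0, -0.08], "angular": [0, 0, 0]},
  {"gripper": 100, "offset": [0.1, 0, -0.09], "angular": [0, 0, 0]},
  {"gripper": 100, "offset": [0.13, 0, -0.09], "angular": [0, 0, 0]},
])

```text
t: 20.2
eef_pos: [0.4871, -0.179, 0.3907]
tool_rot: [0.001, 0.652, 0.758, 0.001]
contact_force: [-1.1, 0.5, 0.9]
gripper_width: 0.607
grasp_force: 0.0
```

Request:
drive_tool([
  {"gripper": 100, "offset": [0.04, 0, 0], "angular": [0, 0, 0]},
  {"gripper": 100, "offset": [0.08, 0, 0], "angular": [0, 0, 0]},
  {"gripper": 100, "offset": [0.12, 0, 0], "angular": [0, 0, 0]},
  {"gripper": 100, "offset": [0.15, 0, 0], "angular": [0, 0, 0]},
  {"gripper": 100, "offset": [0.16, 0, 0], "angular": [0, 0, 0]},
])

```text
t: 20.7
eef_pos: [0.4625, -0.0198, 0.3891]
tool_rot: [0.0, 0.651, 0.759, 0.001]
contact_force: [-0.1, 0.3, -0.5]
gripper_width: 0.608
grasp_force: 0.0
```

Request:
drive_tool([
  {"gripper": 100, "offset": [0, 0, 0], "angular": [0, 0, 0]},
  {"gripper": 100, "offset": [0, 0, 0], "angular": [0, 0, 0]},
  {"gripper": 100, "offset": [0, 0, 0], "angular": [0, 0, 0]},
  {"gripper": 100, "offset": [0, 0, 0], "angular": [0, 0, 0]},
])

```text
t: 21.1
eef_pos: [0.4632, -0.0249, 0.3879]
tool_rot: [-0.001, 0.654, 0.757, 0.0]
contact_force: [-0.5, 0.0, -0.0]
gripper_width: 0.61
grasp_force: 0.0
```

```bash
python3 - <<'E'
from h import *
t=optics.read_camera('top'); s=optics.read_camera('scene')
out=np.zeros((560,800,3),np.uint8)
a=crop(t,310,175,455,290,2.75)[:,:400]; b=crop(s,125,40,275,170,2.65)[:,:400]
S=cv2.resize(t,None,fx=.6,fy=.6); Q=cv2.resize(s,None,fx=.6,fy=.6)
for x,y,i in((0,0,a),(400,0,b),(0,346,S[:214]),(400,346,Q[:214])): out[y:y+i.shape[0],x:x+i.shape[1]]=i
cv2.imwrite('pics/end.png',cv2.convertScaleAbs(out,alpha=1.5))
E
```

```text
(no output)
```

View pics/end.png

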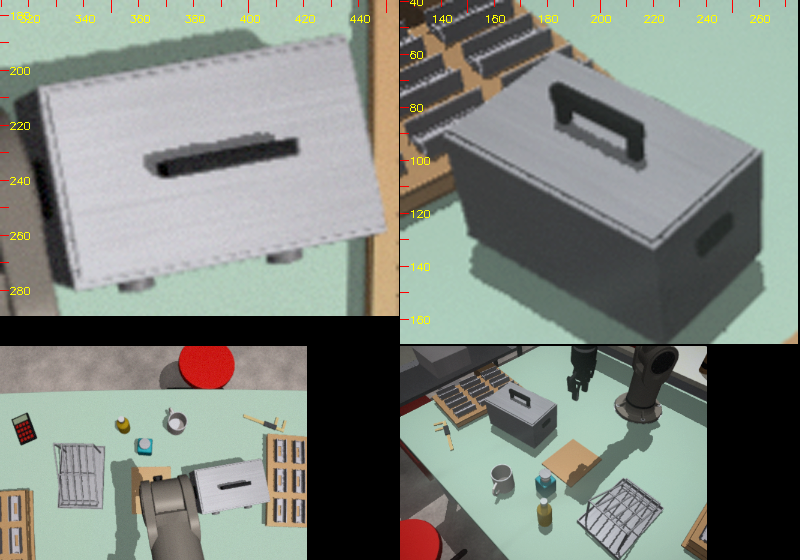

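The lid is seated flush and level on the rim, the bottles and mug have not moved, and the arm is clear. Handing in.

```bash
python3 -c "
from station import bot
print(bot.hand_in())"
```

```text
the job is handed in; nothing more can be done
None
```

Job done and handed in at about 21 s: the bracket lies flat, midway and parallel in the basket, and the lid sits level on the rim with the arm clear and the bottles and mug where they were; I viewed 11 pictures, one over the limit of 10.

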